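# Walk the wind-turbine foot round to its measuring rail

### The arm

A 6-joint arm with a two-finger parallel gripper is mounted at the origin on the work surface. World frame = base frame: x ahead of the robot, y to its left, z up, the work surface at z = 0. Lengths are in mm, angles in rad, forces in N, time in s.
With the tool pointing down it reaches from about 325 to 775 mm from the base axis. Payload 5.5 kg.
Tool frame: the origin (TCP) lies at the very end of the fingers, on their centre line; the grasp point (between the pads) lies 19 mm behind it; z points along the fingers, y is the line along which they close (so a half turn about z gives the same grasp; the last joint's range is limited). The gripper opens to 85 mm and grips with 20 to 120 N. Pads are 22 mm wide; open, the fingers measure 114 mm over their backs; the gripper's body (76 mm by 85 mm) begins 54 mm behind the grasp point. The pads swing forward as they close: fully open they stand 13 mm farther back than shut.
Start: joints at [-1.288, 0.091, 1.231, -0, 1.82, -0.057], TCP at [199.979, -565.707, 231.275] pointing down, gripper open.
Joint ranges: [-2.87, 2.87], [-0.86, 2.18], [0.17, 2.46], [-1.51, 4.65], [0.06, 2.69], [-2.65, 2.65]. Speed limits (rad/s): [2.57, 2.57, 3.01, 3.14, 3.14, 3.14].

### API

Orientations are given as a unit quaternion [x, y, z, w].
In Python, from rig import env, optics, ticket gives the robot as it stands.
- The arm moves only by the tool apply_moves, never from a script. Its argument "moves" is a list of rows, each a list of 6 numbers: the shift along the tool's x, y, z as a fraction of full scale, then the turn, a rotation vector about the tool's x, y, z as a fraction of full scale. A call has exactly 10 rows; each row shifts and turns the commanded pose from where the row before left it, along the tool's axes as they then stand; what a row does not reach is not made up. Full scale, the value 1, is 300 mm for a shift and pi rad for a turn. A row lasts 1/12 s, in which the tool goes at most 41.7 mm and 7.16 degrees, less where a joint would pass 70% of its speed; a pose out of reach is approached as far as the arm can. A call with a number of a shift or a turn outside -1 to 1 is refused whole. A call with a gripper value outside its range is refused whole. "jaw" is the gripper's target within -1 to 1 (shut at 1, half-way at 0, fully open at -1), set as the call begins (left out, the last holds). The fingers move at their own pace and stop on an object; "force" is the grip in N (left out, the last holds). Time passes only in rows, so rows that do not move let the fingers close, or fill a call up. It gives the time, the measured TCP pose, the force and the opening at its end, in the units of the state.
- env.read_state(): the state, without advancing time (a new reading comes with each control period).
- optics.get_image(name): name is "side" or "top" or "wrist"; returns the picture (400x640x3 uint8, red, green, blue); there is no depth.
- optics.camera_info(name): a dict with "intrinsics" (3x3 intrinsics, pixels), "xyz" and "attitude" of the camera in the world. Camera axes: x right, y up, looking along -z (the intrinsics and any distortion apply to the point x, -y, -z); pixel columns grow to the right and rows downward; lengths in mm; the calibration is good to about 2 mm. A picture is of the moment at which its call begins: read the wrist's pose just before it. camera_info takes no time and is no camera call; for the wrist camera it gives the pose at the moment of the call.
- ticket.sign_off(): hands the job in, once; it reports no verdict.
Trained networks look in the newest picture that a camera, given by its name, has taken for a name from the list of things; names that differ only in an ending like _2 or _b are one class to them, and where a whole thing is asked for, a point or a joint stands for the part that bears it (a point fixed in the world has none). Each returns a list of dicts, best first, with "p" (0 to 1); they miss things now and then, are a little off and sometimes report something else, mostly with a low value. They report only what shows in the picture. A call takes as long as a camera call. They do not tell look-alikes from the thing itself.
- optics.recognise(camera, target): "xyz" ([x, y, z] in mm, in the coordinates of the camera as it stood for that picture, good to about 4 mm: the middle of the surface that is visible of it).
- optics.silhouettes(camera, target): "pixels" (400x640 bool, what is visible of it).
The state is a dict: "t": time; "joint_pos": joint angles; "joint_vel": joint speeds; "joint_torque": joint torques, N m; "ee_pos": TCP position; "eef_rot": TCP orientation; "force": force on the tool from outside, world axes, zero at the start; "wrist_torque": the same for the moment, N m; "finger_gap": opening from 0.0 (shut) to 1.0 (fully open).
Only numpy, scipy, OpenCV 4.12 (cv2) and the standard library are available. Lean on these libraries where they do the work, as an engineer would, in place of code of your own. Each camera call takes 0.05 s, during which the arm holds its last target. There are 200 camera calls.

### The job

Walk the heavy aluminium turbine foot round almost on the spot, pushing at its corners with the fingers, until its front (the side with the two brass contacts, nearest the cone) squarely faces the rail of the measuring station; its middle must then be within 5 cm of where it started and its front still clear of the rail. Then push it straight up to the rail until its front lies flush along it, with no part of the front beyond the rail's ends, and leave it there. Only push: never lift or tip the foot, do not run it askew into the rail, and leave the multimeter, the nose cone and the mast where they are.

Things in the scene. Friction and masses are not known exactly. Their poses are not given: they have to be found in the camera images.
- foot: Loose heavy (0.72 to 0.98 kg) block of plain cast aluminium, 95 mm deep along its x, 130 mm wide along its y, 35 mm tall, on the table. Origin at the centre of its underside, z up, +x out of its front. On top a shallow cone, 60 mm across, 10 mm tall, 12 mm towards the front, with a dark hole; two small dark screws near the back edge. Slides with friction (4 to 12 N); pushed at a corner it turns and shifts.
- foot_front (a point): Centre of the foot's front face (the one with two small brass contacts), 47.5 mm in front of its origin and 17.5 mm up; axes as the foot's. It starts turned 40 to 86 degrees anticlockwise (seen from above) from facing the rail, the foot's centre about 175 mm in front of the rail.
- station: Fixed low white box, 36 mm tall, with a plain aluminium rail along its front, 280 mm long, 40 mm tall. Origin at the bottom of the rail's outer face, half-way along, at table height; x points level from the rail's face into the box (away from the robot), y along the rail, z up. The rail's face is the plane x = 0 and spans y = -140 to +140 mm; the box reaches to x = 100 mm.
- meter: Bystander: a loose yellow multimeter lying flat, 150 x 80 x 38 mm, long along its x; origin at the centre of its underside.
- nose: Bystander: a loose white domed nose cone, 48 mm across, 38 mm tall, standing on the table; origin at the centre of its underside.
- mast: Bystander: a loose white mast, a tube 14 mm thick on a round foot 80 mm across, 160 mm tall in all; origin at the centre of its underside.
Not all that is in view belongs to the job. What is shaped like the foot but green, pink or purple is not meant.

How it is judged:
By the outcome, as a careful person would: the job done as asked, in the order asked, and still so for the second after the job is handed in, with the robot touching nothing.
It also fails if it takes over 58 s, if anything falls off the work surface, if the arm or the gripper's body presses on something with over 40 N, if the wrist force passes 120 N, or if a joint passes its speed limit or range.

## Working session

There is one attempt and no reset: what is moved stays moved. The work goes in short steps, Python scripts to look and compute and a tool call to move; the robot and the scene stay as the last step left them, time stands still between calls to the robot, and variables do not carry over. Pictures are saved under pics/ and viewed, on a budget of 10 in all, crops included, one or two more only if the job needs it, and the job is handed in when it is done.

Besides the shell and the picture viewer there is one more tool, called after ">>>" by a JSON object that holds its "fn" and its "kwargs". apply_moves: Moves the arm, as the interface text tells. Shift numbers are shares of 300 mm and turn numbers shares of pi rad, none past 1 either way. Its arguments: {"type":"object","properties":{"moves":{"type":"array","items":{"type":"array","items":{"type":"number"}}},"jaw":{"type":"number"},"force":{"type":"number"}},"required":["moves"]}

```bash
mkdir -p pics; ls
cat > h.py <<'E'
import numpy as np, cv2
from scipy.spatial.transform import Rotation as R
from rig import env, optics, ticket
def cam(n):
    c=optics.camera_info(n); return np.array(c["intrinsics"]),np.array(c["xyz"]),c["attitude"]
def rot(a):
    a=np.array(a); return a if a.shape==(3,3) else R.from_quat(a).as_matrix()
def ray(n,uv,z):
    K,p,a=cam(n); d=np.linalg.inv(K)@np.array([uv[0],uv[1],1.]); d=rot(a)@(d*[1,-1,-1]); return p+d*(z-p[2])/d[2]
def proj(n,P):
    K,p,a=cam(n); q=(rot(a).T@(np.array(P,float)-p))*[1,-1,-1]; q=K@q; return q[:2]/q[2]
def save(n,f):
    im=optics.get_image(n); cv2.imwrite('pics/'+f,im[:,:,::-1]); return im
E
python3 - <<'E'
from h import *
print(env.read_state())
for n in("top","side","wrist"): print(n,optics.camera_info(n))
a=save("top","top0.png");b=save("side","side0.png")
cv2.imwrite("pics/both0.png",np.vstack([a,b])[:,:,::-1])
for t in("foot","station","meter","nose","mast"):
    for d in optics.recognise("top",t):
        K,p,A=cam("top"); print(t,d["p"],(p+rot(A)@np.array(d["xyz"])).round(1))
E
```

```text
pics
{'t': 0.0, 'joint_pos': array([-1.28766244e+00,  9.18700220e-02,  1.23194710e+00,  8.16126967e-06,
        1.81982660e+00, -5.66707798e-02]), 'joint_vel': array([ 0.0014866 , -0.00095151, -0.00035645,  0.00080722, -0.00274923,
        0.00014481]), 'joint_torque': array([-2.39590318e-04, -4.58723187e+01, -4.18021452e+01,  1.75409932e-04,
        1.14815772e-02, -2.82076809e-05]), 'ee_pos': array([ 199.91264779, -565.3883895 ,  230.10964648]), 'eef_rot': array([ 9.85600598e-01,  1.69086986e-01, -1.11944330e-04, -1.01941324e-03]), 'force': array([ 0.18081732,  0.48370862, -0.47423742]), 'wrist_torque': array([-0.01397541,  0.0082288 ,  0.04475657]), 'finger_gap': 0.9969931344774737}
top {'intrinsics': array([[480.16500036,   0.        , 311.80164777],
       [  0.        , 480.16500036, 191.99052791],
       [  0.        ,   0.        ,   1.        ]]), 'xyz': array([ 359.54457308,   -7.0293001 , 1135.72502215]), 'attitude': array([-0.03864195,  0.03915386,  0.70760787, -0.7044607 ])}
side {'intrinsics': array([[467.48644757,   0.        , 315.16388086],
       [  0.        , 467.48644757, 193.40069464],
       [  0.        ,   0.        ,   1.        ]]), 'xyz': array([ 274.7686833 , 1158.17787749,  790.78603355]), 'attitude': array([-0.0309311 ,  0.48442142,  0.87121929, -0.07318542])}
wrist {'intrinsics': array([[340.0986943 ,   0.        , 322.70949069],
       [  0.        , 340.0986943 , 202.10378132],
       [  0.        ,   0.        ,   1.        ]]), 'xyz': array([ 270.54123044, -540.53382403,  372.89929933]), 'attitude': array([-0.1202621 ,  0.08612846, -0.57097212,  0.80753313])}
foot 0.96 [512.7  38.9  35.9]
foot 0.83 [ 386.  -153.1   36.1]
foot 0.81 [328.5 171.   33.1]
foot 0.78 [ 222.3 -325.3   36. ]
station 0.62 [737.6  35.   36.5]
meter 0.88 [ 509.1 -356.1   37.4]
nose 0.62 [ 510.9 -353.1   34.5]
nose 0.46 [514.8  42.8  38.7]
mast 0.85 [532.2 361.6  12.2]
mast 0.75 [516.2  40.   39.4]
```

View pics/top0.png

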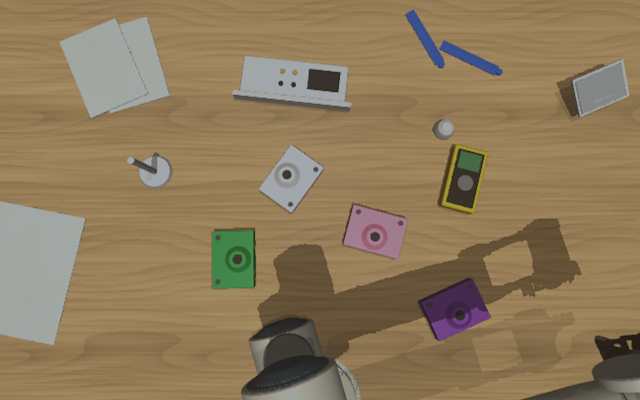

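The top view shows the grey aluminium foot at about (291,179). Its screws at (290,204) and (319,168) put the back at lower right, so the front faces upper left. The rail runs from (234,95) to (350,106). Next I fit the poses.

```bash
cat >> h.py <<'E'
from scipy.optimize import minimize
def box(x,y,th,dx0,dx1,w,h):
    c,s=np.cos(th),np.sin(th)
    return [(x+c*a-s*b,y+s*a+c*b,z) for a in(dx0,dx1) for b in(-w/2,w/2) for z in(0,h)]
def hull(n,P): return cv2.convexHull(np.array([proj(n,p) for p in P],np.float32))
def render(n,boxes):
    m=np.zeros((800,1280),np.uint8)
    for P in boxes: cv2.fillConvexPoly(m,(hull(n,P)*2+.5).round().astype(np.int32),1)
    return m
def shape(n,q,kind):
    if kind=="foot": return render(n,[box(*q,-47.5,47.5,130,35)])
    return render(n,[box(*q,0,12,280,40)])
def fit(n,mask,q0,kind="foot"):
    M=cv2.resize(mask.astype(np.uint8),None,fx=2,fy=2,interpolation=cv2.INTER_NEAREST)
    def f(v):
        m=shape(n,(v[0],v[1],v[2]/50),kind); return -(m&M).sum()/max((m|M).sum(),1)
    best=None
    v=np.array([q0[0],q0[1],q0[2]*50])
    for s in(12,4,1.5):
        r=minimize(f,v,method="Nelder-Mead",options=dict(initial_simplex=[v]+[v+s*e for e in np.eye(3)],maxiter=120)); v=r.x
    return v[0],v[1],v[2]/50,-r.fun
def findfoot(n,near,th0):
    """returns x,y,theta,iou of foot whose mask centre is nearest 'near'"""
    optics.get_image(n)
    L=optics.silhouettes(n,"foot"); c=proj(n,(*near,17))
    def d(m): v,u=np.nonzero(m["pixels"]); return np.hypot(u.mean()-c[0],v.mean()-c[1])
    L=sorted([m for m in L if m["pixels"].sum()>200],key=d)
    return fit(n,L[0]["pixels"],(*near,th0)),L[0]["pixels"]
E
python3 - <<'E'
from h import *
im=optics.get_image("top")
for uv in [(234,95),(350,106),(235,92),(350,103.5)]: print(uv,ray("top",uv,40).round(1))
(q,m)=findfoot("top",(512,39),0.9); print("top",np.round(q,3),np.degrees(q[2]))
K=None
(q2,m2)=findfoot("side",(512,39),q[2]); print("side",np.round(q2,3),np.degrees(q2[2]))
optics.get_image("top")
S=optics.silhouettes("top","station")
for s in S: v,u=np.nonzero(s["pixels"]); print(s["p"],s["pixels"].sum(),u.min(),u.max(),v.min(),v.max())
x0,x1,y0,y1=225,360,50,215
z=cv2.resize(im[y0:y1,x0:x1],None,fx=3.6,fy=3.6,interpolation=cv2.INTER_CUBIC)
for P in box(*q[:3],-47.5,47.5,130,35):
    p=(proj("top",P)-[x0,y0])*3.6; cv2.circle(z,tuple(p.round().astype(int)),2,(255,0,0),-1)
cv2.imwrite("pics/c1.png",z[:,:,::-1])
E
```

```text
(234, 95) [710.6 173.6  40. ]
(350, 106) [682.9 -98.5  40. ]
(235, 92) [717.8 171.3  40. ]
(350, 103.5) [688.9 -98.6  40. ]
top [569.333 192.333  -2.193  -0.   ] -125.66874306536059
side [680.    111.     -2.433  -0.   ] -139.41973014850032
0.58 4878 232 350 55 110
0.54 2397 258 322 145 211h.py:29: RuntimeWarning: overflow encountered in scalar negative
  m=shape(n,(v[0],v[1],v[2]/50),kind); return -(m&M).sum()/max((m|M).sum(),1)
```

View pics/c1.png

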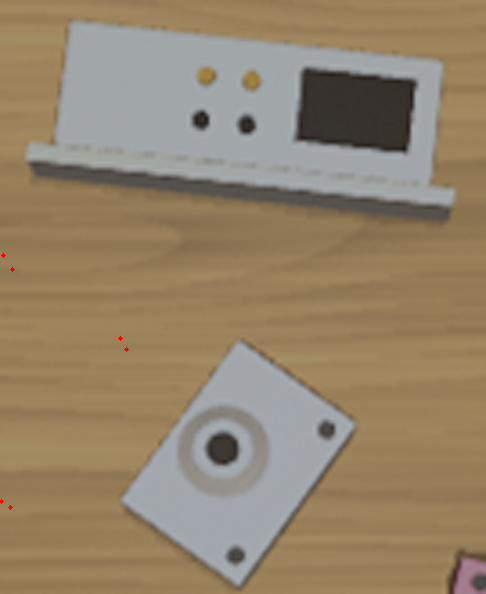

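The crop shows the rail's top front edge from crop (30,163) to (450,206). The foot's corners are at (240,340), (355,425), (240,587) and (122,502), with the screws to the right, so the front faces upper left. The fit failed on an unsigned overflow, which I'll fix.

```bash
sed -i 's/return -(m&M).sum()/return -float((m\&M).sum())/' h.py
python3 - <<'E'
from h import *
f=lambda c:(225+c[0]/3.6-.4,50+c[1]/3.6-.4)
A=ray("top",f((30,163)),40);B=ray("top",f((450,206)),40)
print("rail",A.round(1),B.round(1),np.linalg.norm(A-B))
y=(A-B)/np.linalg.norm(A-B); print("station yaw",np.degrees(np.arctan2(-y[0],y[1])),"mid",(A+B)/2)
for c in [(240,340),(355,425),(240,587),(122,502)]: print("foot top corner",ray("top",f(c),35).round(1))
for n in("top","side"):
    q,m=findfoot(n,(512,39),0.6); print(n,np.round(q,3),np.degrees(q[2]))
E
```

```text
rail [710.9 176.1  40. ] [680.9 -97.5  40. ] 275.22066374707543
station yaw -6.2518575733436235 mid [695.90347871  39.27812248  40.        ]
foot top corner [593.9  39.3  35. ]
foot top corner [537.9 -34.8  35. ]
foot top corner [433.7  39.2  35. ]
foot top corner [488.6 114.9  35. ]
top [515.693  41.021   0.949   0.977] 54.36690492454793
side [510.718  41.712   0.948   0.959] 54.321451438306696
```

>>> {"fn": "apply_moves", "kwargs": {"moves": [[0, 0, 0.067, 0, 0, 0.0358], [0, 0, 0.067, 0, 0, 0.0358], [0, 0, 0.067, 0, 0, 0.0358], [0, 0, 0.067, 0, 0, 0.0358], [0.034, -0.123, 0, 0, 0, 0], [0.034, -0.123, 0, 0, 0, 0], [0.034, -0.123, 0, 0, 0, 0], [0.034, -0.123, 0, 0, 0, 0], [0.034, -0.123, 0, 0, 0, 0], [0.034, -0.123, 0, 0, 0, 0]], "jaw": 1}}

```text
t: 1.73
ee_pos: [285.4, -350.7, 150.9]
eef_rot: [0.998, -0.055, 0.0, 0.0]
force: [0.7, -0.3, 1.0]
finger_gap: 0.005
```

```bash
cat >> h.py <<'E'
YS=np.radians(-6.25); SO=np.array([696.,39.3])
RS=np.array([[np.cos(YS),-np.sin(YS)],[np.sin(YS),np.cos(YS)]])
def toS(p): return RS.T@(np.array(p[:2])-SO)
def tool():
    s=env.read_state(); r=rot(s["eef_rot"]); return np.array(s["ee_pos"]),r,s
def go(W):
    p,r,s=tool(); d=r.T@(np.array(W,float)-p); yaw=np.degrees(np.arctan2(r[1,0],r[0,0]))
    print("t %.2f tcp"%s["t"],p.round(1),"yaw %.2f tilt %.3f"%(yaw,r[2,2]),"S",toS(p).round(1),"tool shift mm",d.round(1),"frac",(d/300).round(3),"F",np.round(s["force"],1))
def body(f,b,z):  # foot pose, body point -> world
    c,s=np.cos(f[2]),np.sin(f[2]); return [f[0]+c*b[0]-s*b[1],f[1]+s*b[0]+c*b[1],z]
E
python3 -c "
from h import *
go(body((513.5,41.4,np.radians(54.35)),(-79.5,50),120))"
```

```text
t 1.73 tcp [ 285.4 -350.7  150.9] yaw -6.34 tilt -1.000 S [-365.7 -432.4] tool shift mm [ 100.9 -370.1   30.8] frac [ 0.336 -1.234  0.103] F [ 0.7 -0.3  1. ]
```

>>> {"fn": "apply_moves", "kwargs": {"moves": [[0.0336, -0.1234, 0.01, 0, 0, 0], [0.0336, -0.1234, 0.01, 0, 0, 0], [0.0336, -0.1234, 0.01, 0, 0, 0], [0.0336, -0.1234, 0.01, 0, 0, 0], [0.0336, -0.1234, 0.01, 0, 0, 0], [0.0336, -0.1234, 0.01, 0, 0, 0], [0.0336, -0.1234, 0.01, 0, 0, 0], [0.0336, -0.1234, 0.01, 0, 0, 0], [0.0336, -0.1234, 0.01, 0, 0, 0], [0.0336, -0.1234, 0.01, 0, 0, 0]]}}

```text
t: 2.57
ee_pos: [426.4, 6.5, 121.2]
eef_rot: [0.998, -0.055, 0.001, 0.0]
force: [0.3, -1.0, -0.1]
finger_gap: 0.0
```

```bash
python3 -c "
from h import *
go(body((513.5,41.4,np.radians(54.35)),(-79.5,50),12))
save('side','s1.png')"
```

```text
t 2.57 tcp [426.4   6.5 121.2] yaw -6.30 tilt -1.000 S [-264.5  -62. ] tool shift mm [1.000e-01 5.000e-01 1.092e+02] frac [0.    0.002 0.364] F [ 0.3 -1.  -0.1]
```

View pics/s1.png

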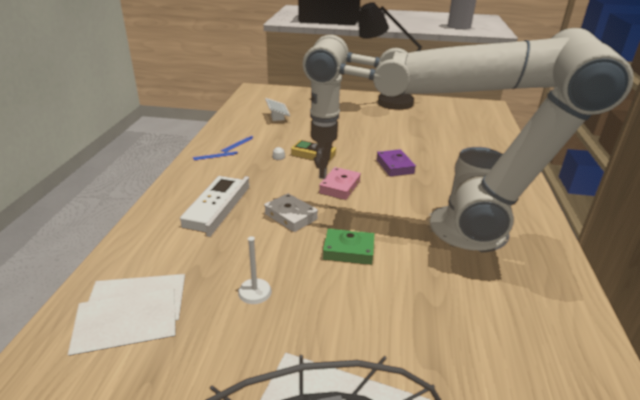

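The side view shows the closed gripper standing just robot-side of the foot at about (320,175), clear of the foot and the pink decoy. Next I descend and push the back-left corner.

>>> {"fn": "apply_moves", "kwargs": {"moves": [[0, 0, 0.091, 0, 0, 0], [0, 0, 0.091, 0, 0, 0], [0, 0, 0.091, 0, 0, 0], [0, 0, 0.091, 0, 0, 0], [0.0103, -0.022, 0, 0, 0, 0], [0.0103, -0.022, 0, 0, 0, 0], [0.0103, -0.022, 0, 0, 0, 0], [0.0103, -0.022, 0, 0, 0, 0], [0.0103, -0.022, 0, 0, 0, 0], [0.0103, -0.022, 0, 0, 0, 0]]}}

```text
t: 3.45
ee_pos: [449.6, 42.4, 13.2]
eef_rot: [0.998, -0.055, 0.001, 0.0]
force: [-5.1, -2.9, 3.2]
finger_gap: -0.001
```

```bash
cat > see.py <<'E'
import sys
from h import *
x,y,d=map(float,sys.argv[1:4]); go((x,y,12)); out=[]
for n in("top","side"):
    try:
        q,m=findfoot(n,(x,y),np.radians(d)); print(n,np.round(q[:2],1),"deg %.1f iou %.3f"%(np.degrees(q[2]),q[3]),"S",toS(q).round(1),"degS %.1f"%(np.degrees(q[2])+6.25))
    except Exception as e: print(n,e)
E
python3 see.py 513 41 45
```

```text
t 3.45 tcp [449.6  42.4  13.2] yaw -6.29 tilt -1.000 S [-245.2  -23.8] tool shift mm [63.1 -5.6  1.2] frac [ 0.21  -0.019  0.004] F [-5.1 -2.9  3.2]
top [513.  41.] deg 45.0 iou 0.000 S [-182.1  -18.2] degS 51.2
side [525.7  51.2] deg 40.2 iou 0.945 S [-170.6   -6.7] degS 46.4
```

```bash
python3 -c "
from h import *
go(body((528,51,np.radians(40)),(82,-58),12))"
```

```text
t 3.65 tcp [449.9  42.4  12.6] yaw -6.26 tilt -1.000 S [-245.   -23.8] tool shift mm [175.3 -36.3   1.1] frac [ 0.584 -0.121  0.004] F [-0.5  0.1  0.9]
```

>>> {"fn": "apply_moves", "kwargs": {"moves": [[-0.02, 0.03, 0, 0, 0, 0], [0, 0, -0.11, 0, 0, 0], [0, 0, -0.11, 0, 0, 0], [0.121, -0.03, 0, 0, 0, 0], [0.121, -0.03, 0, 0, 0, 0], [0.121, -0.03, 0, 0, 0, 0], [0.121, -0.03, 0, 0, 0, 0], [0.121, -0.03, 0, 0, 0, 0], [0, 0, 0, 0, 0, 0], [0, 0, 0, 0, 0, 0]]}}

```text
t: 4.48
ee_pos: [627.5, 57.5, 75.2]
eef_rot: [0.998, -0.055, -0.002, 0.0]
force: [-0.2, -0.3, -0.5]
finger_gap: -0.002
```

```bash
python3 see.py 527 51 40
python3 - <<'E'
from h import *
im=optics.get_image("side"); L=optics.silhouettes("side","foot")
for l in L: v,u=np.nonzero(l["pixels"]);print(l["p"],u.mean(),v.mean(),l["pixels"].sum())
z=cv2.resize(im[120:300,180:400],None,fx=3,fy=3,interpolation=cv2.INTER_CUBIC)
cv2.imwrite("pics/s2.png",z[:,:,::-1])
E
```

```text
t 4.48 tcp [627.5  57.5  75.2] yaw -6.34 tilt -1.000 S [-70.1  10.7] tool shift mm [-98.9  17.5  63.6] frac [-0.33   0.058  0.212] F [-0.2 -0.3 -0.5]
top [543.8  40.6] deg 34.7 iou 0.307 S [-151.5  -15.2] degS 40.9
side [526.6  51.2] deg 40.7 iou 0.937 S [-169.7   -6.6] degS 46.9
0.8 349.19096117122854 246.4996817313813 1571
0.7 285.99221183800626 212.98831775700936 1284
0.6 313.671809256662 151.14866760168303 713
0.59 395.54131736526944 162.6191616766467 835
0.58 339.66881028938906 182.82315112540192 933
```

View pics/s2.png

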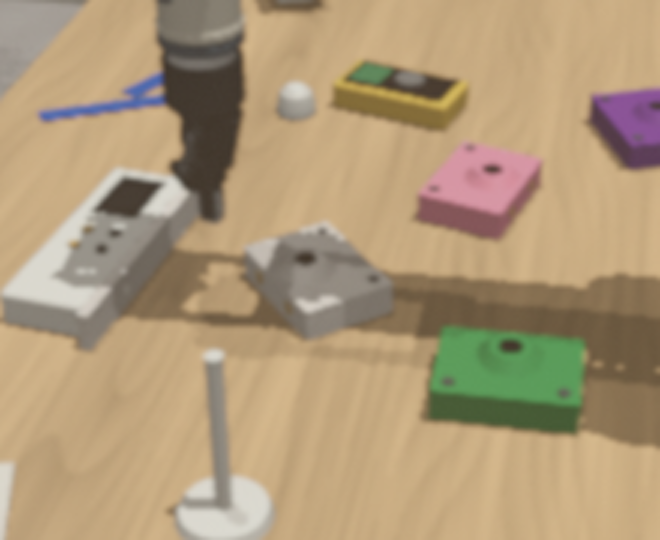

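The close view shows the gripper between rail and foot near (205,215), above the front-right corner. The bystanders are untouched.

>>> {"fn": "apply_moves", "kwargs": {"moves": [[0, 0, 0.105, 0, 0, 0], [0, 0, 0.105, 0, 0, 0], [-0.0144, 0.0184, 0, 0, 0, 0], [-0.0144, 0.0184, 0, 0, 0, 0], [-0.0144, 0.0184, 0, 0, 0, 0], [-0.0144, 0.0184, 0, 0, 0, 0], [-0.0144, 0.0184, 0, 0, 0, 0], [-0.0144, 0.0184, 0, 0, 0, 0], [-0.0144, 0.0184, 0, 0, 0, 0], [-0.0144, 0.0184, 0, 0, 0, 0]]}}

```text
t: 5.62
ee_pos: [589.4, 17.8, 17.2]
eef_rot: [0.998, -0.055, 0.003, -0.0]
force: [5.7, 1.8, 3.1]
finger_gap: 0.002
```

```bash
python3 see.py 515 41 26
```

```text
t 5.62 tcp [589.4  17.8  17.2] yaw -6.31 tilt -1.000 S [-103.6  -33. ] tool shift mm [-76.6 -14.9   4.8] frac [-0.255 -0.05   0.016] F [5.7 1.8 3.1]
top [517.   40.1] deg 23.8 iou 0.743 S [-178.1  -18.7] degS 30.0
side [512.2  44. ] deg 21.5 iou 0.920 S [-183.3  -15.4] degS 27.7
```

```bash
python3 -c "
from h import *
go(body((514.7,42,np.radians(22.5)),(-80,56),12))"
```

```text
t 5.82 tcp [588.1  17.9  15.5] yaw -6.34 tilt -1.000 S [-104.9  -33. ] tool shift mm [-172.7  -26.3    3.3] frac [-0.576 -0.088  0.011] F [2.4 0.5 1. ]
```

>>> {"fn": "apply_moves", "kwargs": {"moves": [[0.024, -0.013, 0, 0, 0, 0], [0, 0, -0.11, 0, 0, 0], [0, 0, -0.11, 0, 0, 0], [-0.12, -0.015, 0, 0, 0, 0], [-0.12, -0.015, 0, 0, 0, 0], [-0.12, -0.015, 0, 0, 0, 0], [-0.12, -0.015, 0, 0, 0, 0], [-0.12, -0.015, 0, 0, 0, 0], [0, 0, 0.08, 0, 0, 0], [0, 0, 0.11, 0, 0, 0]]}}

```text
t: 6.65
ee_pos: [420.5, 64.5, 27.1]
eef_rot: [0.999, -0.054, 0.004, -0.001]
force: [0.1, -0.3, -0.6]
finger_gap: -0.001
```

```bash
python3 see.py 515 42 22; python3 -c "
from h import *
go(body((514.7,42,np.radians(22.5)),(-80,56),12))"
```

```text
t 6.65 tcp [420.5  64.5  27.1] yaw -6.22 tilt -1.000 S [-276.6   -4.9] tool shift mm [96.2 12.2 15.8] frac [0.321 0.041 0.053] F [ 0.1 -0.3 -0.6]
top [515.   45.2] deg 21.6 iou 0.575 S [-180.5  -13.9] degS 27.9
side [511.1  46.6] deg 21.2 iou 0.967 S [-184.6  -12.9] degS 27.4
t 6.85 tcp [418.3  63.6  23.2] yaw -6.29 tilt -1.000 S [-278.7   -6.1] tool shift mm [ 1.2  0.3 11.2] frac [0.004 0.001 0.037] F [ 0.7 -0.4  1.1]
```

>>> {"fn": "apply_moves", "kwargs": {"moves": [[0.0, 0.0, 0.035, 0, 0, 0], [0.0162, -0.0094, 0, 0, 0, 0], [0.0162, -0.0094, 0, 0, 0, 0], [0.0162, -0.0094, 0, 0, 0, 0], [0.0162, -0.0094, 0, 0, 0, 0], [0.0162, -0.0094, 0, 0, 0, 0], [0.0162, -0.0094, 0, 0, 0, 0], [0.0162, -0.0094, 0, 0, 0, 0], [0.0162, -0.0094, 0, 0, 0, 0], [0, 0, 0, 0, 0, 0]]}}

```text
t: 7.68
ee_pos: [460.9, 82.3, 13.4]
eef_rot: [0.998, -0.055, -0.0, -0.0]
force: [-1.2, 0.2, 0.6]
finger_gap: 0.0
```

```bash
python3 see.py 525 46 10
```

```text
t 7.68 tcp [460.9  82.3  13.4] yaw -6.28 tilt -1.000 S [-238.4   17.2] tool shift mm [67.7 29.1  1.4] frac [0.226 0.097 0.005] F [-1.2  0.2  0.6]
top [531.9  31.5] deg 11.5 iou 0.340 S [-162.3  -25.6] degS 17.7
side [530.5  44.7] deg 12.7 iou 0.881 S [-165.1  -12.6] degS 19.0
```

```bash
python3 -c "
from h import *
go(body((531,45,np.radians(12)),(84,-54),12))"
```

```text
t 7.88 tcp [460.6  81.5  13.3] yaw -6.31 tilt -1.000 S [-238.6   16.4] tool shift mm [170.7  53.5   1.5] frac [0.569 0.178 0.005] F [-0.1 -0.9 -0.6]
```

>>> {"fn": "apply_moves", "kwargs": {"moves": [[-0.024, 0.008, 0, 0, 0, 0], [0, 0, -0.11, 0, 0, 0], [0, 0, -0.11, 0, 0, 0], [0.119, 0.034, 0, 0, 0, 0], [0.119, 0.034, 0, 0, 0, 0], [0.119, 0.034, 0, 0, 0, 0], [0.119, 0.034, 0, 0, 0, 0], [0.119, 0.034, 0, 0, 0, 0], [0, 0, 0.04, 0, 0, 0], [0, 0, 0.0, 0, 0, 0]]}}

```text
t: 8.72
ee_pos: [623.8, 8.7, 63.5]
eef_rot: [0.998, -0.056, -0.003, 0.0]
force: [-0.6, 0.7, -0.4]
finger_gap: 0.002
```

```bash
python3 see.py 528 45 10; python3 -c "
from h import *
go(body((531,45,np.radians(12)),(84,-54),12))"
```

```text
t 8.72 tcp [623.8   8.7  63.5] yaw -6.41 tilt -1.000 S [-68.4 -38.3] tool shift mm [-99.  -25.4  52. ] frac [-0.33  -0.085  0.173] F [-0.6  0.7 -0.4]
top [541.8  34.2] deg 20.3 iou 0.346 S [-152.7  -21.8] degS 26.6
side [526.9  44. ] deg 9.4 iou 0.959 S [-168.6  -13.7] degS 15.6
t 8.92 tcp [623.8  10.3  68.1] yaw -6.27 tilt -1.000 S [-68.7 -36.7] tool shift mm [ 0.7  0.5 56.1] frac [0.002 0.002 0.187] F [-0.5  0.4 -0.5]
```

>>> {"fn": "apply_moves", "kwargs": {"moves": [[0, 0, 0.09, 0, 0, 0], [0, 0, 0.09, 0, 0, 0], [-0.02, 0.0073, 0, 0, 0, 0], [-0.02, 0.0073, 0, 0, 0, 0], [-0.02, 0.0073, 0, 0, 0, 0], [-0.02, 0.0073, 0, 0, 0, 0], [-0.02, 0.0073, 0, 0, 0, 0], [-0.02, 0.0073, 0, 0, 0, 0], [-0.02, 0.0073, 0, 0, 0, 0], [-0.02, 0.0073, 0, 0, 0, 0]]}}

```text
t: 9.75
ee_pos: [576.8, -3.2, 15.8]
eef_rot: [0.998, -0.055, 0.003, 0.0]
force: [5.6, -1.4, 3.0]
finger_gap: 0.004
```

```bash
python3 see.py 520 44 2; python3 -c "
from h import *
go(body((520,44,np.radians(0)),(84,-54),12))"
```

```text
t 9.75 tcp [576.8  -3.2  15.8] yaw -6.32 tilt -1.000 S [-113.9  -55.2] tool shift mm [-61.7 -40.6   3.4] frac [-0.206 -0.135  0.011] F [ 5.6 -1.4  3. ]
top [519.   45.9] deg -0.3 iou 0.728 S [-176.6  -12.7] degS 5.9
side [515.   44.2] deg 2.7 iou 0.944 S [-180.5  -14.8] degS 9.0
t 9.95 tcp [575.6  -2.6  14.3] yaw -6.33 tilt -1.000 S [-115.1  -54.8] tool shift mm [29.   4.2  2.4] frac [0.097 0.014 0.008] F [ 3.3 -0.3  1.6]
```

>>> {"fn": "apply_moves", "kwargs": {"moves": [[-0.01, 0.0015, 0, 0, 0, 0], [-0.01, 0.0015, 0, 0, 0, 0], [-0.01, 0.0015, 0, 0, 0, 0], [-0.01, 0.0015, 0, 0, 0, 0], [0, 0, 0, 0, 0, 0], [0.04, 0, 0, 0, 0, 0], [0, 0, -0.1, 0, 0, 0], [0, 0.12, -0.05, 0, 0, 0], [0, 0.13, -0.03, 0, 0, 0], [0, 0.13, -0.03, 0, 0, 0]]}}

```text
t: 10.78
ee_pos: [561.6, -117.5, 76.3]
eef_rot: [0.999, -0.054, -0.001, -0.0]
force: [1.1, -0.2, 0.1]
finger_gap: 0.002
```

>>> {"fn": "apply_moves", "kwargs": {"moves": [[-0.08, 0.08, 0, 0, 0, 0], [-0.12, 0.03, 0, 0, 0, 0], [-0.13, 0, 0, 0, 0, 0], [-0.13, 0, 0, 0, 0, 0], [-0.13, 0, 0, 0, 0, 0], [-0.08, 0, 0, 0, 0, 0], [0, 0, 0, 0, 0, 0], [0, 0, 0, 0, 0, 0], [0, 0, 0, 0, 0, 0], [0, 0, 0, 0, 0, 0]], "jaw": -1}}

```text
t: 11.62
ee_pos: [359.4, -128.1, 76.0]
eef_rot: [0.998, -0.055, -0.0, -0.0]
force: [1.0, -0.1, -0.2]
finger_gap: 1.0
```

```bash
python3 see.py 515 44 -5
python3 - <<'E'
from h import *
im=optics.get_image("top")
z=cv2.resize(im[50:230,225:385],None,fx=3.3,fy=3.3,interpolation=cv2.INTER_CUBIC)
cv2.imwrite("pics/c2.png",z[:,:,::-1])
E
```

```text
t 11.62 tcp [ 359.4 -128.1   76. ] yaw -6.28 tilt -1.000 S [-316.3 -203. ] tool shift mm [ 135.9 -188.    64. ] frac [ 0.453 -0.627  0.213] F [ 1.  -0.1 -0.2]
top [512.   50.2] deg -5.3 iou 0.968 S [-184.1   -9.2] degS 1.0
side [508.4  51.3] deg -3.0 iou 0.918 S [-187.8   -8.5] degS 3.2
```

View pics/c2.png

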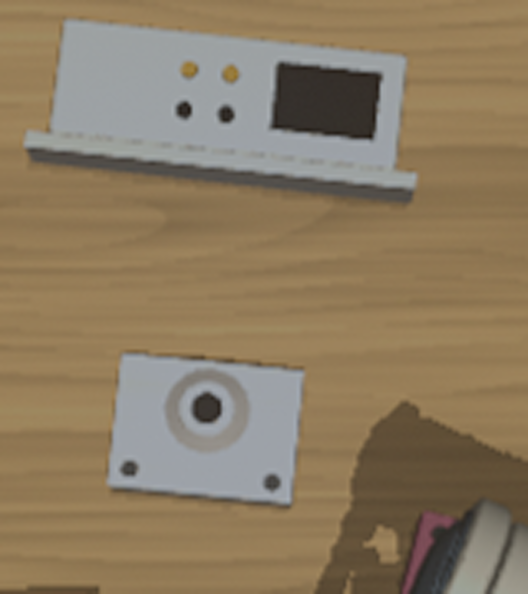

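The foot is now nearly square: its front edge slopes from (121,353) to (303,370) and the rail edge from (28,150) to (412,190). The centre is about 10 mm from where it started. Before the straight push I fit the two edge angles more exactly.

```bash
cat > edges.py <<'E'
from h import *
def edge(g,P,Q,w,sign):
    (u0,v0),(u1,v1)=P,Q; us=np.arange(u0,u1+1); pts=[]
    for u in us:
        v=v0+(v1-v0)*(u-u0)/(u1-u0); r=np.arange(int(round(v))-w,int(round(v))+w+1)
        d=sign*(g[r+1,u]-g[r-1,u]); d=np.clip(d-0.4*d.max(),0,None)
        pts.append((u,(d*r).sum()/d.sum()))
    pts=np.array(pts); k=np.polyfit(pts[:,0],pts[:,1],1)
    e=pts[:,1]-np.polyval(k,pts[:,0]); ok=abs(e)<0.8; k=np.polyfit(pts[ok,0],pts[ok,1],1)
    return [(u,np.polyval(k,u)) for u in(u0,u1)],ok.mean(),e[ok].std()
def wline(n,pq,z):
    A,B=[ray(n,p,z) for p in pq]; d=A-B
    return (A+B)/2,np.degrees(np.arctan2(-d[0],d[1]))
E
python3 - <<'E'
from edges import *
g=cv2.GaussianBlur(optics.get_image("top"),(3,3),0).astype(float).mean(2)
f=lambda u,v:(int(round(225+u/3.3-.35)),50+v/3.3-.35)
for nm,P,Q,w,s,z in [("rail top front",(40,151),(400,189),2,-1,40),("rail bottom",(45,161),(395,200),2,1,0),("foot front",(135,354),(290,369),3,1,35),("foot back top",(120,489),(282,504),3,-1,35)]:
    pq,ok,sd=edge(g,f(*P),f(*Q),w,s); m,a=wline("top",pq,z); print(nm,m.round(1),"yaw %.2f"%a,round(ok,2),round(sd,2))
pass
E
python3 -c "
from h import *
go(body((511.5,50,np.radians(-5.5)),(-85,0),8))"
```

```text
rail top front [696.9  38.7  40. ] yaw -6.69 1.0 0.14
rail bottom [697.   41.6   0. ] yaw -6.97 1.0 0.16
foot front [557.1  43.4  35. ] yaw -5.85 1.0 0.16
foot back top [464.7  52.6  35. ] yaw -5.90 1.0 0.06
t 11.92 tcp [ 359.1 -128.2   76. ] yaw -6.29 tilt -1.000 S [-316.7 -203.2] tool shift mm [  47.1 -192.6   68. ] frac [ 0.157 -0.642  0.227] F [-0.2 -0.5 -1.2]
```

>>> {"fn": "apply_moves", "kwargs": {"moves": [[0.026, -0.107, 0, 0, 0, 0], [0.026, -0.107, 0, 0, 0, 0], [0.026, -0.107, 0, 0, 0, 0], [0.026, -0.107, 0, 0, 0, 0], [0.026, -0.107, 0, 0, 0, 0], [0.026, -0.107, 0, 0, 0, 0], [0, 0, 0, 0, 0, 0.0026], [0, 0, 0.077, 0, 0, 0], [0, 0, 0.077, 0, 0, 0], [0, 0, 0.077, 0, 0, 0]]}}

```text
t: 12.75
ee_pos: [426.9, 58.2, 6.3]
eef_rot: [0.998, -0.059, 0.0, 0.0]
force: [-0.1, 0.2, -1.1]
finger_gap: 1.0
```

```bash
python3 see.py 511 48 -5.8;  python3 - <<'E'
from h import *
a=optics.get_image("wrist");cv2.imwrite("pics/w1.png",a[:,:,::-1])
E
```

```text
t 12.75 tcp [426.9  58.2   6.3] yaw -6.73 tilt -1.000 S [-269.6  -10.5] tool shift mm [84.7  0.3 -5.6] frac [ 0.282  0.001 -0.019] F [-0.1  0.2 -1.1]
top [520.1  49.1] deg -7.0 iou 0.444 S [-175.9   -9.4] degS -0.7
side [511.1  49.8] deg -1.9 iou 0.937 S [-185.    -9.7] degS 4.3
```

View pics/w1.png

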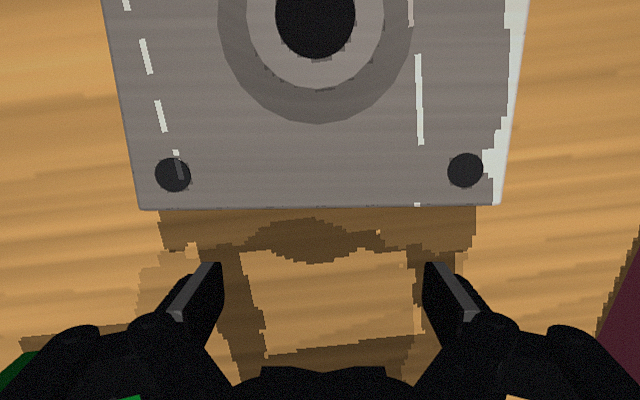

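The wrist view shows both open fingers centred behind the back edge, which runs from (143,210) to (503,203). I push straight now.

>>> {"fn": "apply_moves", "kwargs": {"moves": [[0.0267, 0, 0, 0, 0, 0], [0.0267, 0, 0, 0, 0, 0], [0.02, 0, 0, 0, 0, 0], [0.0267, 0, 0, 0, 0, 0], [0.0267, 0, 0, 0, 0, 0], [0.0267, 0, 0, 0, 0, 0], [0.0267, 0, 0, 0, 0, 0], [0.0267, 0, 0, 0, 0, 0], [0.0267, 0, 0, 0, 0, 0], [0.0267, 0, 0, 0, 0, 0]]}}

```text
t: 13.83
ee_pos: [503.7, 49.0, 7.3]
eef_rot: [0.998, -0.059, -0.002, -0.0]
force: [-9.4, 0.7, 6.2]
finger_gap: 1.0
```

```bash
cat > wr.py <<'E'
from edges import *
g=cv2.GaussianBlur(optics.get_image("top"),(3,3),0).astype(float).mean(2)
import sys
x,y=map(float,sys.argv[1:3])   # expected foot centre
pr=lambda bx,by,z:proj("top",body((x,y,np.radians(-6.7)),(bx,by),z))
P,Q=pr(47.5,57,35),pr(47.5,-57,35)
for nm,P,Q,w,s,z in [("foot front",P,Q,4,1,35)]:
    P=(int(P[0]),P[1]);Q=(int(Q[0]),Q[1])
    pq,ok,sd=edge(g,P,Q,w,s); m,a=wline("top",pq,z); print(nm,m.round(1),"yaw %.2f"%a,round(ok,2),round(sd,2),"gap to rail %.1f"%(-np.dot(m[:2]-[696.9,38.7],[.993,-.1175])))
go((0,0,0))
E
python3 wr.py 560 43; python3 see.py 560 43 -6
```

```text
foot front [612.6  38.8  35. ] yaw -9.57 0.84 0.41 gap to rail 83.7
t 13.88 tcp [505.6  48.7   7.4] yaw -6.78 tilt -1.000 S [-190.3  -11.4] tool shift mm [-496.3  108.     7.6] frac [-1.654  0.36   0.025] F [-0.2 -0.   0.7]
t 13.88 tcp [505.6  48.7   7.4] yaw -6.78 tilt -1.000 S [-190.3  -11.4] tool shift mm [54.7 -0.8 -4.6] frac [ 0.182 -0.003 -0.015] F [-0.2 -0.   0.7]
top [560.  43.] deg -6.0 iou 0.000 S [-135.6  -11.1] degS 0.2
side [579.1  51.7] deg 14.7 iou 0.738 S [-117.5   -0.4] degS 21.0
```

```bash
python3 wr.py 564.5 43
python3 - <<'E'
from h import *
im=optics.get_image("top"); w=optics.get_image("wrist")
z=cv2.resize(im[70:200,225:385],None,fx=3.3,fy=3.3,interpolation=cv2.INTER_CUBIC)
w=cv2.resize(w,(528,330),interpolation=cv2.INTER_AREA)
cv2.imwrite("pics/c3.png",np.vstack([z[:265],w])[:,:,::-1])
E
```

```text
foot front [616.   38.8  35. ] yaw -6.53 0.38 0.46 gap to rail 80.3
t 14.13 tcp [504.2  48.8   6.8] yaw -6.78 tilt -1.000 S [-191.7  -11.5] tool shift mm [-494.9  108.     6.7] frac [-1.65   0.36   0.022] F [ 0.7 -0.2 -0. ]
```

View pics/c3.png

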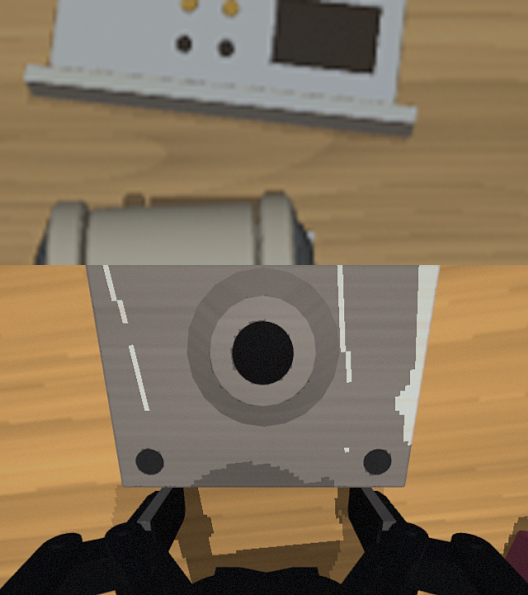

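The arm hides the foot in the top view. In the wrist half, the back edge lies level along both fingers at row 487 (left x=123, right x=408). The foot is square to the tool, at yaw -6.78°.

>>> {"fn": "apply_moves", "kwargs": {"moves": [[0.012, 0, 0, 0, 0, 0], [0.024, 0, 0, 0, 0, 0], [0.024, 0, 0, 0, 0, 0], [0.024, 0, 0, 0, 0, 0], [0.024, 0, 0, 0, 0, 0], [0.024, 0, 0, 0, 0, 0], [0.024, 0, 0, 0, 0, 0], [0.024, 0, 0, 0, 0, 0], [0.024, 0, 0, 0, 0, 0], [0.012, 0, 0, 0, 0, 0]]}}

```text
t: 15.07
ee_pos: [567.8, 41.3, 6.7]
eef_rot: [0.998, -0.059, -0.001, -0.0]
force: [-7.7, 1.7, 5.6]
finger_gap: 0.998
```

Run:
```python
from h import *
go((0,0,0))
im=optics.get_image("side"); w=optics.get_image("wrist")
z=cv2.resize(im[150:250,170:330],None,fx=3.3,fy=3.3,interpolation=cv2.INTER_CUBIC)
w=cv2.resize(w,(528,330),interpolation=cv2.INTER_AREA)[:270]
cv2.imwrite("pics/c4.png",np.vstack([z,w])[:,:,::-1])
```

```text
t 15.07 tcp [567.8  41.3   6.7] yaw -6.77 tilt -1.000 S [-127.7  -11.9] tool shift mm [-559.   107.9    8.3] frac [-1.863  0.36   0.028] F [-7.7  1.7  5.6]
```

View pics/c4.png

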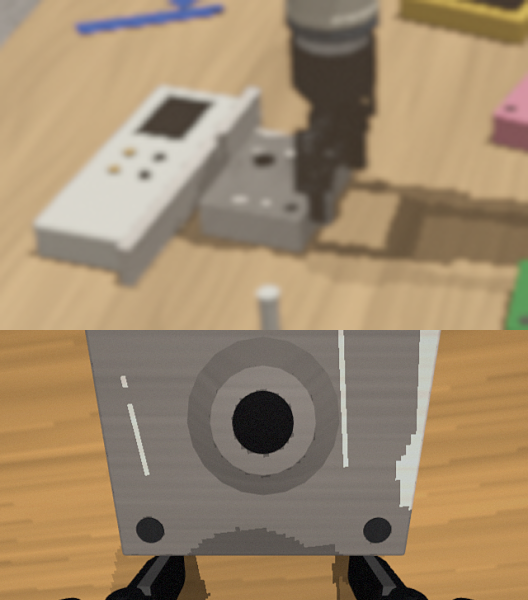

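The side view shows the foot just short of the rail, and the wrist view shows it still square on both fingers. About 20 mm remain, so I creep.

>>> {"fn": "apply_moves", "kwargs": {"moves": [[0.012, 0, 0, 0, 0, 0], [0.012, 0, 0, 0, 0, 0], [0.011, 0, 0, 0, 0, 0], [0.006, 0, 0, 0, 0, 0], [0.005, 0, 0, 0, 0, 0], [0.005, 0, 0, 0, 0, 0], [0.005, 0, 0, 0, 0, 0], [0.005, 0, 0, 0, 0, 0], [0.005, 0, 0, 0, 0, 0], [0.005, 0, 0, 0, 0, 0]]}}

```text
t: 16.0
ee_pos: [588.3, 38.9, 6.6]
eef_rot: [0.998, -0.059, -0.001, -0.0]
force: [-7.6, 1.2, 3.9]
finger_gap: 0.999
```

Force is still only sliding friction, so contact hasn't been made.

>>> {"fn": "apply_moves", "kwargs": {"moves": [[0.004, 0, 0, 0, 0, 0], [0.004, 0, 0, 0, 0, 0], [0.004, 0, 0, 0, 0, 0], [0.003, 0, 0, 0, 0, 0], [0.003, 0, 0, 0, 0, 0], [0, 0, 0, 0, 0, 0], [0, 0, 0, 0, 0, 0], [0, 0, 0, 0, 0, 0], [0, 0, 0, 0, 0, 0], [0, 0, 0, 0, 0, 0]]}}

```text
t: 16.83
ee_pos: [588.8, 38.7, 6.6]
eef_rot: [0.998, -0.059, -0.007, 0.0]
force: [-29.0, 0.6, 16.8]
finger_gap: 0.999
```

The tool stopped advancing and the force rose to 29 N, so the foot is seated against the rail. I back straight off and move aside to check.

>>> {"fn": "apply_moves", "kwargs": {"moves": [[-0.02, 0, 0, 0, 0, 0], [-0.05, 0, 0, 0, 0, 0], [-0.12, 0, 0, 0, 0, 0], [-0.13, 0, 0, 0, 0, 0], [0, 0, -0.12, 0, 0, 0], [0, 0, -0.12, 0, 0, 0], [0, 0.12, -0.05, 0, 0, 0], [0, 0.13, 0, 0, 0, 0], [0, 0.13, 0, 0, 0, 0], [0, 0.13, 0, 0, 0, 0]]}}

```text
t: 17.67
ee_pos: [481.8, -104.1, 95.0]
eef_rot: [0.998, -0.059, 0.002, 0.001]
force: [0.5, -1.0, -0.1]
finger_gap: 1.001
```

>>> {"fn": "apply_moves", "kwargs": {"moves": [[0, 0.1, 0, 0, 0, 0], [-0.1, 0.05, -0.05, 0, 0, 0], [-0.1, 0.05, -0.05, 0, 0, 0], [0, 0, 0, 0, 0, 0], [0, 0, 0, 0, 0, 0], [0, 0, 0, 0, 0, 0], [0, 0, 0, 0, 0, 0], [0, 0, 0, 0, 0, 0], [0, 0, 0, 0, 0, 0], [0, 0, 0, 0, 0, 0]]}}

```text
t: 18.5
ee_pos: [415.1, -154.6, 123.3]
eef_rot: [0.998, -0.059, -0.0, -0.0]
force: [0.7, 1.1, 0.4]
finger_gap: 1.001
```

```bash
python3 see.py 645 33 -6.7
python3 - <<'E'
from edges import *
im=optics.get_image("top"); s=optics.get_image("side")
z=cv2.resize(im[50:170,225:370],None,fx=3.5,fy=3.5,interpolation=cv2.INTER_CUBIC)
w=cv2.resize(s[155:245,170:315],None,fx=3.5,fy=3.5,interpolation=cv2.INTER_CUBIC)[:,:z.shape[1]]
cv2.imwrite("pics/c5.png",np.vstack([z[:420],w[:175*2-170]] if 0 else [z[:330],w[:265]])[:,:,::-1])
g=cv2.GaussianBlur(im,(3,3),0).astype(float).mean(2)
b=lambda by:proj("top",body((645,33,np.radians(-6.7)),(-47.5,by),35))
P,Q=b(57),b(-57)
pq,ok,sd=edge(g,(int(P[0]),P[1]),(int(Q[0]),Q[1]),4,-1); m,a=wline("top",pq,35); print("back",m.round(1),"yaw %.2f"%a,ok,sd,"dist back-rail %.1f"%np.dot(np.array([696.9,38.7])-m[:2],[.993,-.1175]))
for t in("meter","nose","mast"):
    for d in optics.recognise("top",t)[:1]:
        K,p,A=cam("top"); print(t,d["p"],(p+rot(A)@np.array(d["xyz"])).round(1))
E
```

```text
t 18.50 tcp [ 415.1 -154.6  123.3] yaw -6.71 tilt -1.000 S [-258.1 -223.3] tool shift mm [ 206.5 -213.1  111.2] frac [ 0.688 -0.71   0.371] F [0.7 1.1 0.4]
top [650.1  33.3] deg -6.9 iou 0.974 S [-45. -11.] degS -0.7
side [645.  33.] deg -6.7 iou 0.000 S [-50.  -11.8] degS -0.5
back [601.6  39.9  35. ] yaw -6.79 1.0 0.0768459392660033 dist back-rail 94.8
meter 0.89 [ 530.8 -368.3   38.4]
nose 0.54 [ 636.5 -318.5   30.3]
mast 0.79 [534.3 363.8  12.2]
```

View pics/c5.png

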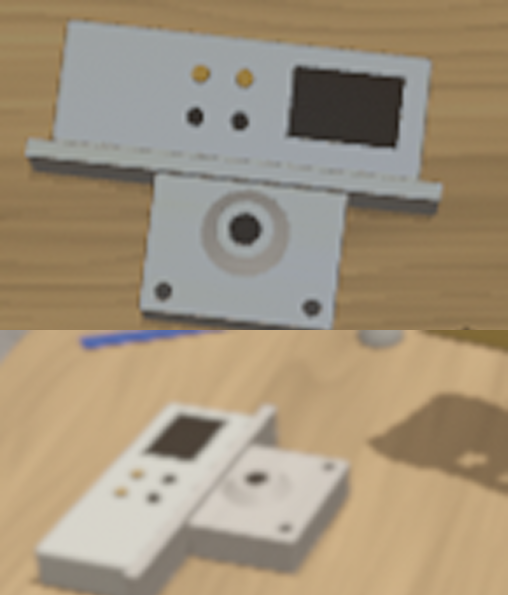

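The foot lies flush on the rail in both views, between crop (155,175) and (347,193). The meter reading differs from the first one, so I compare pictures before handing in.

Run:
```python
from h import *
a=cv2.imread("pics/top0.png")[:,:,::-1].astype(np.float32); b=optics.get_image("top").astype(np.float32)
for n,(x0,y0,x1,y1) in dict(meter=(435,140,495,218),nose=(430,115,458,143),mast=(125,150,178,193),station=(228,50,356,100)).items():
    A=cv2.cvtColor(a[y0:y1,x0:x1],cv2.COLOR_RGB2GRAY);B=cv2.cvtColor(b[y0:y1,x0:x1],cv2.COLOR_RGB2GRAY)
    print(n,np.round(cv2.phaseCorrelate(A,B),2),"meandiff",abs(A-B).mean().round(1))
```

```text
Traceback (most recent call last):
ValueError: setting an array element with a sequence. The requested array has an inhomogeneous shape after 1 dimensions. The detected shape was (2,) + inhomogeneous part.
```

Run:
```python
from h import *
a=cv2.imread("pics/top0.png")[:,:,::-1].astype(np.float32); b=optics.get_image("top").astype(np.float32)
for n,(x0,y0,x1,y1) in dict(meter=(435,140,495,218),nose=(430,115,458,143),mast=(125,150,178,193),station=(228,50,356,100)).items():
    A=cv2.cvtColor(a[y0:y1,x0:x1],cv2.COLOR_RGB2GRAY);B=cv2.cvtColor(b[y0:y1,x0:x1],cv2.COLOR_RGB2GRAY)
    print(n,cv2.phaseCorrelate(A,B),"meandiff",abs(A-B).mean())
```

```text
meter ((-0.05424763994541948, -0.12852338842404265), 0.5081713449954987) meandiff 13.216666
nose ((-0.007625653506829977, 0.0020557107024714583), 0.9811196968290541) meandiff 3.022164
mast ((-0.010137984994873506, 0.484003855688627), 0.9924193584379345) meandiff 3.1359825
station ((-0.006666739317168435, -0.05407802877490653), 0.9648939050734043) meandiff 2.9636016
```

```bash
python3 -c "
from h import *
print(ticket.sign_off(), env.read_state()['t'])"
```

```text
the job is handed in; nothing more can be done
the job is handed in; nothing more can be done
```

The foot now lies flush along the rail, and the job was handed in at about 19 s of the 58 s allowed.

- **Turning:** four alternating pushes at the back-left and front-right corners turned the foot about 60°. It ended within about 1° of square, with its middle about 10 mm from where it started and its front about 139 mm clear of the rail.
- **Pushing up:** I pushed it straight up with both open fingers across its back, square to the rail, until the force rose from about 8 N to 29 N. Then I backed off and moved the arm away.

**Last checks:**
- **Angle:** the foot's back edge is at -6.79° against -6.7 to -7.0° for the rail.
- **Distance:** the back edge is 94.8 mm from the rail face, for a 95 mm deep foot.
- **Along the rail:** the foot is centred about 11 mm off the rail's middle, so its front stays well inside both ends.

**Checks that disagreed or failed:**
- **Multimeter:** the detector put it 25 mm from its first reading. Comparing the first and last pictures showed a shift of only about 0.1 pixel, though the match was weak. The arm's shadow or view probably explains the difference.
- **Mast:** the same comparison showed a 0.5 pixel shift (about 1 mm). The arm never went near it.
- **Side camera:** it gave no fit of the foot in its final place, so the final numbers come from the top camera. The side picture also shows the foot flush.

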